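Sweep the round blanks through the tray's gate

ROBOT

A 7-joint arm with a two-finger parallel gripper is mounted at the origin on the work surface. World frame = base frame: x ahead of the robot, y to its left, z up, the work surface at z = 0. Lengths are in mm, angles in rad, forces in N, time in s.
With the tool pointing down it reaches from about 400 to 875 mm from the base axis. Payload 4.4 kg.
Tool frame: the origin (TCP) lies midway between the tips of the shut fingers; the grasp point (between the pads) lies 19 mm behind it (ctrl.grip_point_offset is the distance from the TCP to the grasp point, in mm); z points along the fingers, x is the direction in which the jaws open and shut, and the axes are right-handed (so a half turn about z gives the same grasp; the last joint's range is limited). The gripper opens to 85 mm and grips with 20 to 120 N. Pads are 22 mm wide; open, the fingers measure 114 mm over their backs; the gripper's body (76 mm by 85 mm) begins 54 mm behind the grasp point. The pads swing forward as they close: fully open they stand 13 mm farther back than shut.
Start: joints at [1.077, 0.628, 0.038, 1.517, -0.027, 0.996, -0.02], TCP at [269.694, -591.425, 231.313] pointing down, gripper open.
Joint ranges: [-3.06, 3.06], [-0.37, 2.12], [-1.25, 1.32], [0.18, 2.47], [-1.1, 4.24], [0.23, 1.98], [-2.94, 2.94]. Speed limits (rad/s): [2.57, 2.57, 3.14, 3.14, 3.14, 3.14, 3.14].

INTERFACE

Orientations are given as [roll, pitch, yaw] about the fixed x, y, z axes, in that order (R = Rz(yaw) Ry(pitch) Rx(roll)).
In Python, from cell import ctrl, viewer gives the robot as it stands.
- The arm moves only by the tool apply_moves, never from a script. Its argument "series" is a list that holds one entry, the list of rows, each a list of 6 numbers: the shift along the tool's x, y, z normalised to -1 to 1, where 1 is 50 mm, then the turn, a rotation vector about the tool's x, y, z normalised to -1 to 1, where 1 is 6 degrees. In form: [[[tx, ty, tz, rx, ry, rz], ...]]. A call has exactly 5 rows; each row shifts and turns the commanded pose from where the row before left it, along the tool's axes as they then stand; what a row does not reach is not made up. A row lasts 1/8 s, in which the tool goes at most 62.5 mm and 10.7 degrees, less where a joint would pass 70% of its speed; a pose out of reach is approached as far as the arm can. A call with a number of a shift or a turn outside -1 to 1 is refused whole. A call with a gripper value outside its range is refused whole. "claw" is the gripper command: -1 is shut, 1 is fully open, values between are in proportion, set as the call begins (left out, the last holds). The fingers move at their own pace and stop on an object; the grip force is fixed at half the most. Time passes only in rows, so rows that do not move let the fingers close, or fill a call up. It gives the time, the measured TCP pose, the force and the opening at its end, in the units of the state.
- ctrl.read_state(): the state, without advancing time (a new reading comes with each control period).
- viewer.get_image(name): name is "scene" or "side" or "wrist"; returns the picture (420x560x3 uint8, blue, green, red); there is no depth.
- viewer.camera_info(name): a dict with "K" (3x3 intrinsics, pixels), "R" (3x3) and "t" (3): a world point X has camera coordinates R X + t. Camera axes: x right, y down, z forward; pixel columns grow to the right and rows downward; lengths in mm; the calibration is good to about 2 mm. A picture is of the moment at which its call begins: read the wrist's pose just before it. camera_info takes no time and is no camera call; for the wrist camera it gives the pose at the moment of the call.
- ctrl.finish_job(): hands the job in, once; it reports no verdict.
Trained networks look in the newest picture that a camera, given by its name, has taken for a name from the list of things; names that differ only in an ending like _2 or _b are one class to them, and where a whole thing is asked for, a point or a joint stands for the part that bears it (a point fixed in the world has none). Each returns a list of dicts, best first, with "score" (0 to 1); they miss things now and then, are a little off and sometimes report something else, mostly with a low value. They report only what shows in the picture. A call takes as long as a camera call. They do not tell look-alikes from the thing itself.
- viewer.find_in(camera, label): "location" ([column, row] as shares, 0 to 1, of the picture: columns of its width, rows of its height, amid what is visible of it).
The state is a dict: "clock": time; "qpos": joint angles; "qd": joint speeds; "tau": joint torques, N m; "eef_pos": TCP position; "tool_rot": TCP orientation; "force": force on the tool from outside, world axes, zero at the start; "torque": the same for the moment, N m; "width": finger opening in mm.
Only numpy, scipy, OpenCV 4.12 (cv2) and the standard library are available. Lean on these libraries where they do the work, as an engineer would, in place of code of your own. Each camera call takes 0.05 s, during which the arm holds its last target. There are 200 camera calls.

TASK

Sweep the three round steel blanks across the sorting tray with the fingertips, one at a time, through the narrow gate so that each drops into the slot behind it. Only push them along the deck: do not pick any up. Leave the square blank and the hex nut where they lie in the tray, and do not disturb the other things on the table.

Things in the scene. Friction and masses are not known exactly. Their poses are not given: they have to be found in the camera images.
- tray: metal sorting tray bolted to the table, 325 mm along its x, 310 mm along y. Origin: on the table under its middle; x is the sweep direction, z up. Flat deck 70 mm above the table, x = -160 to +84, y = -150 to +150 mm. Walls 5 mm thick, 16 mm above the deck, close its back (x = -160) and sides (y = +/-150 mm). The gate is at the deck's +x end.
- gate (a point): middle of the gate's opening, at deck height, on the edge where the deck ends and the slot begins (tray x = 84, y = 0, z = 70 mm); tray's axes. The opening is 54 mm wide in a wall 5 mm thick, 16 mm high (posts beside it 24 mm). Two 45 degree wings, 16 mm high, funnel to it from about tray (50, +/-59) to (80, +/-29) mm. A blank tips into the slot once its centre is past this edge.
- slot (a point): middle of the slot's floor, 6 mm above the table (tray x = 117, y = 0 mm); tray's axes. The slot is an open pocket behind the gate, tray x = 84 to 150, y = -55 to +55 mm, 64 mm deep below the deck, with a rim 16 mm above the deck on its far side.
- disc0: round flat steel blank (a weld-on end cap), diameter 40 mm, 6 mm thick, 40 to 80 g, lying loose on the tray's deck. Origin: centre of its underside. All three round blanks are alike.
- disc1: round flat steel blank (a weld-on end cap), diameter 40 mm, 6 mm thick, 40 to 80 g, lying loose on the tray's deck. Origin: centre of its underside. All three round blanks are alike.
- disc2: round flat steel blank (a weld-on end cap), diameter 40 mm, 6 mm thick, 40 to 80 g, lying loose on the tray's deck. Origin: centre of its underside. All three round blanks are alike.
- square: square flat steel blank 40 x 40 x 6 mm, loose on the deck near one side wall; stays where it is. Origin: centre of its underside.
- nut: steel hex nut, 36 mm across flats, 18 mm high, loose on the deck near the other side wall; stays where it is. Origin: centre of its underside.
- tube: short upright offcut of 50 mm square steel tube, 70 mm high, standing loose on the table; a bystander to be left alone
- can: plain metal can, 66 mm across, 115 mm high; a bystander to be left alone
- hammer: hammer lying on the table; a bystander to be left alone
- brush: brush lying on the table; a bystander to be left alone
- jar: small amber jar with a black cap, 60 mm across, 70 mm high; a bystander to be left alone
Things that resemble listed ones, but are neither listed nor needed, are in the scene too. Leave any turquoise look-alike of the disc0 alone. Leave any red look-alike of the disc1 alone.

How it is judged:
By the outcome, as a careful person would: the job done as asked, in the order asked, and still so for the second after the job is handed in, with the robot touching nothing.
It also fails if it takes over 67 s, if anything falls off the work surface, if the arm or the gripper's body presses on something with over 40 N, if the wrist force passes 120 N, or if a joint passes its speed limit or range.

## Working session

There is one attempt and no reset: what is moved stays moved. The work goes in short steps, Python scripts to look and compute and a tool call to move; the robot and the scene stay as the last step left them, time stands still between calls to the robot, and variables do not carry over. Pictures are saved under pics/ and viewed, about 8 in all and at most 12, crops included, and the job is handed in when it is done.

Besides the shell and the picture viewer there is one more tool, called after "Emit:" as name([rows], argument=value, ...), one row to a line, values as JSON. apply_moves: Moves the arm, as the interface text tells. Scaled input: -1 to 1 covers 50 mm each way for a shift and 6 degrees each way for a turn. Its arguments: {"type":"object","properties":{"series":{"type":"array","items":{"type":"array","items":{"type":"array","items":{"type":"number"}}}},"claw":{"type":"number"}},"required":["series"]}

```bash
mkdir -p pics; ls; python3 - <<'E'
from cell import ctrl, viewer
import cv2
s=ctrl.read_state(); print(s['clock'],s['eef_pos'],s['tool_rot'],s['width'],s['force'])
for n in ['scene','side']:
    im=viewer.get_image(n); cv2.imwrite(f'pics/{n}0.png',im)
    ci=viewer.camera_info(n); print(n,ci)
    for l in ['tray','gate','slot','disc0','square','nut']:
        print(l,[( [round(r['location'][0]*560),round(r['location'][1]*420)],round(r['score'],2)) for r in viewer.find_in(n,l)])
E
```

```text
pics
0.0 [ 269.40497795 -590.8423139   230.38253268] [ 3.14156320e+00  1.91189532e-03 -1.14304279e+00] 85.21864623653084 [-0.08010063 -0.42033295 -0.53384069]
scene {'K': array([[454.42916119,   0.        , 277.47407266],
       [  0.        , 454.42916119, 212.17739255],
       [  0.        ,   0.        ,   1.        ]]), 'R': array([[-0.62359166,  0.78174862, -0.00159095],
       [ 0.63085626,  0.50202262, -0.59160262],
       [-0.46168584, -0.36992212, -0.80622814]]), 't': array([ 374.19892442, -335.16557922, 1555.08119537])}
tray [([318, 222], 0.56), ([319, 254], 0.49)]
gate [([316, 221], 0.59)]
slot [([318, 223], 0.72), ([317, 256], 0.17)]
disc0 [([288, 308], 0.77), ([317, 253], 0.69), ([242, 280], 0.6), ([323, 215], 0.55), ([358, 218], 0.54)]
square [([277, 230], 0.63)]
nut [([348, 192], 0.63)]
side {'K': array([[477.54695694,   0.        , 278.41898143],
       [  0.        , 477.54695694, 202.61437347],
       [  0.        ,   0.        ,   1.        ]]), 'R': array([[-0.97256205, -0.2317551 , -0.0203133 ],
       [-0.10744222,  0.52489026, -0.84436153],
       [ 0.20634734, -0.81901147, -0.53538863]]), 't': array([ 593.80075098,  122.00902348, 1036.48156929])}
tray [([299, 239], 0.89), ([258, 205], 0.36)]
gate [([301, 244], 0.67)]
slot [([299, 239], 0.87)]
disc0 [([311, 251], 0.78), ([187, 260], 0.69), ([302, 230], 0.55), ([204, 218], 0.55), ([244, 239], 0.52)]
square [([260, 207], 0.63)]
nut [([354, 235], 0.83)]
```

View pics/scene0.png

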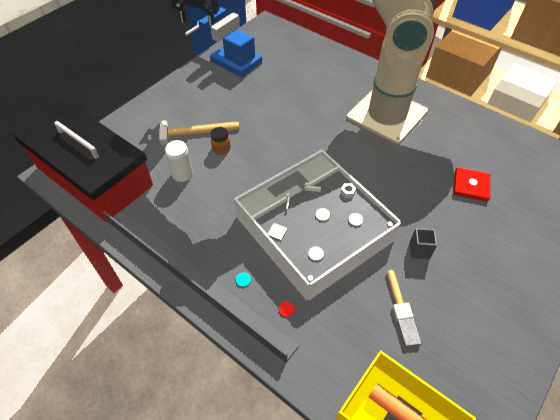

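View pics/side0.png

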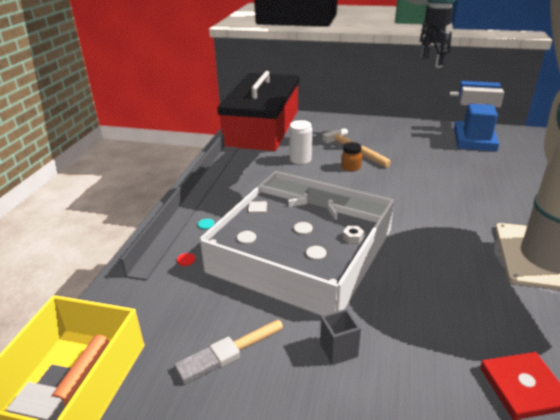

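```bash
python3 - <<'E'
import cv2
a=cv2.imread('pics/scene0.png')[145:300,225:405]; cv2.imwrite('pics/sc.png',cv2.resize(a,None,fx=4.4,fy=3.85,interpolation=cv2.INTER_CUBIC)[:600,:800])
b=cv2.imread('pics/side0.png')[170:315,200:400]; cv2.imwrite('pics/sd.png',cv2.resize(b,None,fx=4,fy=4,interpolation=cv2.INTER_CUBIC))
E
```

```text
(no output)
```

View pics/sc.png

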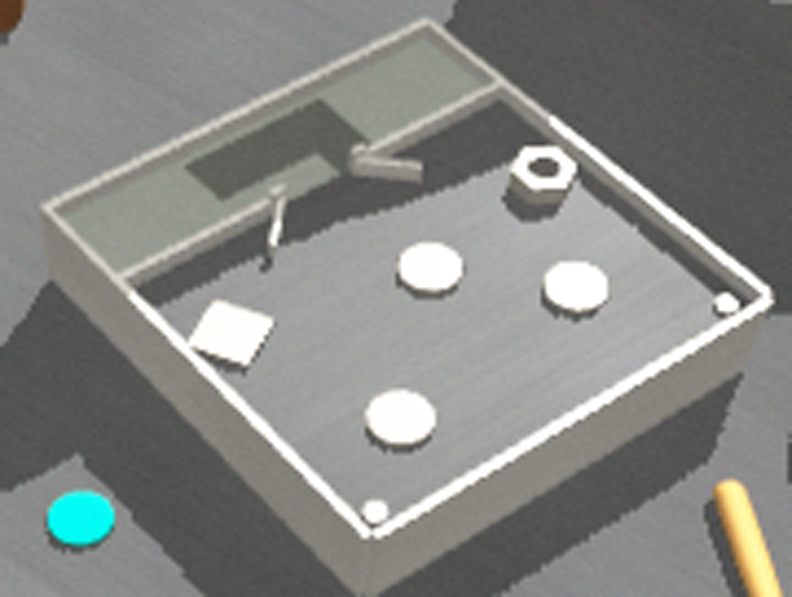

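View pics/sd.png

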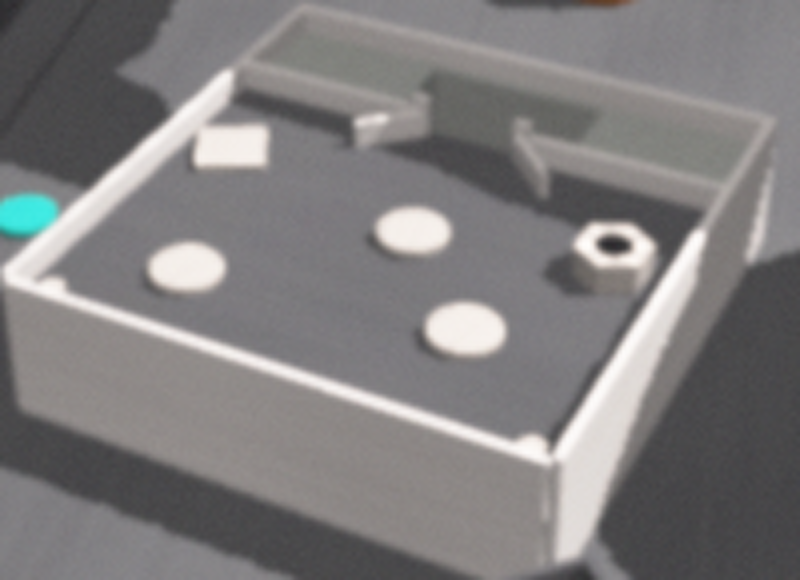

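```bash
cat > h.py <<'E'
import numpy as np
from cell import ctrl, viewer
def ray(ci,px,z):
    K,R,t=ci['K'],ci['R'],ci['t']; c=-R.T@t
    d=R.T@np.linalg.solve(K,[px[0],px[1],1]); return (c+d*(z-c[2])/d[2])[:2]
E
python3 - <<'E'
from h import *
sc=lambda p:(225+(p[0]+.5)/4.4-.5,145+(p[1]+.5)/3.85-.5)
sd=lambda p:(200+(p[0]+.5)/4-.5,170+(p[1]+.5)/4-.5)
A=viewer.camera_info('scene');B=viewer.camera_info('side')
# names: FL (far, +x end, square side), FR (+x end nut side), BN (back nut side), BS (back square side)
P={'F_sq':((43,208),(303,7),86),'F_nut':((428,19),(776,120),86),'B_nut':((773,297),(553,463),86),'B_sq':((370,538),(5,275),86),
'post_sq':((276,190),(421,97),94),'post_nut':((357,148),(521,122),94),'wing_sq':((264,266),(355,118),None),'wing_nut':((420,163),(547,160),86),
'dA':((430,267),(413,230),76),'dB':((576,286),(464,328),76),'dC':((401,416),(187,266),76),'square':((231,331),(231,145),76),'nut':((544,160),(613,240),88)}
for k,(a,b,z) in P.items():
    if z is None: z=86
    print(k,ray(A,sc(a),z).round(1),ray(B,sd(b),z).round(1))
E
```

```text
F_sq [ 644.4 -113.7] [ 643.9 -113.9]
F_nut [347.  -34.4] [346.6 -36.2]
B_nut [432.2 275.7] [433.6 276.5]
B_sq [727.1 196.2] [726.2 194.5]
post_sq [547.5  -7.6] [547.5  -7.7]
post_nut [485.6   8.5] [487.1   7.7]
wing_sq [599.5  23.8] [582.8   9.8]
wing_nut [466.6  44.1] [468.8  31.5]
dA [531.7  98.6] [531.5  98.8]
dB [490.2 176.7] [490.6 176.5]
dC [640.3 155.1] [641.1 154.9]
square [648.5  37.6] [649.9  37.1]
nut [417.4 104.1] [425.  103.1]
```

The pictures show the tray with its gate toward world −y. The three discs are at scene pixels (323,214), (356,219) and (316,253). The square is at (277,231) and the nut at (349,187). Both cameras agree to about 1–2 mm.

```bash
cat >> h.py <<'E'
YAW=np.radians(-15.2)                       # tool yaw at heading 0 (tool y = tray x)
X=np.array([-.2622,-.965]);Y=np.array([.965,-.2622]);O=np.array([537.6,80.6])+.6*Y
tray=lambda p:np.array([(np.asarray(p)[:2]-O)@X,(np.asarray(p)[:2]-O)@Y])
def pose():
    s=ctrl.read_state(); h=np.degrees((s['tool_rot'][2]-YAW+np.pi)%(2*np.pi)-np.pi)
    return np.r_[tray(s['eef_pos']),s['eef_pos'][2],h]
def rows(way,start=None):
    """way: (tray x, tray y, z, heading deg, number of rows); prints tool-axis rows"""
    p=pose() if start is None else np.array(start,float)
    for *g,n in way:
        g=np.array(g,float); d=(g-p)/n
        for _ in range(n):
            c,s=np.cos(np.radians(p[3])),np.sin(np.radians(p[3]))
            fy=d[0]*c+d[1]*s; fx=-d[0]*s+d[1]*c
            print([round(float(v),3) for v in (fx/50,fy/50,-d[2]/50,0,0,-d[3]/6)]); p=p+d
def nest(dx,dy,h,gap=27.7):
    h_=np.radians(h); return dx-gap*np.cos(h_),dy-gap*np.sin(h_)
E
python3 - <<'E'
from h import *
print(pose())
for n,a,b in [('A',(531.7,98.6),(531.5,98.8)),('B',(490.2,176.7),(490.6,176.5)),('C',(640.3,155.1),(641.1,154.9)),('sq',(648.5,37.6),(649.9,37.1)),('g',(547.5,-7.6),(485.6,8.5))]: print(n,tray(a).round(1),tray(b).round(1))
rows([(-53,-11,130,0,20)])
E
```

```text
[718.75838925 -82.92858775 231.33857265 -50.29396679]
A [-15.8 -11. ] [-16.  -11.3]
B [-80.3 -71.5] [-80.2 -71.1]
C [-98.8  79. ] [-98.8  79.8]
sq [ 12.4 117.7] [ 12.5 119.2]
g [82.5 32.1] [ 83.2 -31.9]
[-0.548, -0.548, 0.101, 0.0, 0.0, -0.419]
[-0.523, -0.572, 0.101, 0.0, 0.0, -0.419]
[-0.498, -0.594, 0.101, 0.0, 0.0, -0.419]
[-0.471, -0.616, 0.101, 0.0, 0.0, -0.419]
[-0.444, -0.636, 0.101, 0.0, 0.0, -0.419]
[-0.415, -0.654, 0.101, 0.0, 0.0, -0.419]
[-0.386, -0.672, 0.101, 0.0, 0.0, -0.419]
[-0.356, -0.688, 0.101, 0.0, 0.0, -0.419]
[-0.326, -0.703, 0.101, 0.0, 0.0, -0.419]
[-0.295, -0.717, 0.101, 0.0, 0.0, -0.419]
[-0.263, -0.729, 0.101, 0.0, 0.0, -0.419]
[-0.231, -0.74, 0.101, 0.0, 0.0, -0.419]
[-0.198, -0.749, 0.101, 0.0, 0.0, -0.419]
[-0.165, -0.757, 0.101, 0.0, 0.0, -0.419]
[-0.131, -0.764, 0.101, 0.0, 0.0, -0.419]
[-0.098, -0.769, 0.101, 0.0, 0.0, -0.419]
[-0.064, -0.772, 0.101, 0.0, 0.0, -0.419]
[-0.03, -0.775, 0.101, 0.0, 0.0, -0.419]
[0.004, -0.775, 0.101, 0.0, 0.0, -0.419]
[0.038, -0.774, 0.101, 0.0, 0.0, -0.419]
```

Emit:
apply_moves([
  [[-0.55, -0.55, 0, 0, 0, -0.42], [-0.52, -0.57, 0, 0, 0, -0.42], [-0.5, -0.59, 0, 0, 0, -0.42], [-0.47, -0.62, 0, 0, 0, -0.42], [-0.44, -0.64, 0, 0, 0, -0.42]],
], claw=-0.48)

```text
clock: 1.32
eef_pos: [338.3, -408.9, 231.6]
tool_rot: [-3.141, -0.001, -0.922]
force: [0.0, 0.2, 0.2]
width: 21.7
```

Emit:
apply_moves([
  [[-0.41, -0.65, 0, 0, 0, -0.42], [-0.39, -0.67, 0, 0, 0, -0.42], [-0.36, -0.69, 0, 0, 0, -0.42], [-0.33, -0.7, 0, 0, 0, -0.42], [-0.3, -0.72, 0, 0, 0, -0.42]],
])

```text
clock: 1.95
eef_pos: [405.5, -227.1, 231.6]
tool_rot: [-3.141, -0.001, -0.702]
force: [1.5, -0.4, 0.1]
width: 22.0
```

Emit:
apply_moves([
  [[-0.26, -0.73, 0.1, 0, 0, -0.42], [-0.23, -0.74, 0.1, 0, 0, -0.42], [-0.2, -0.75, 0.1, 0, 0, -0.42], [-0.16, -0.76, 0.1, 0, 0, -0.42], [-0.13, -0.76, 0.1, 0, 0, -0.42]],
])

```text
clock: 2.58
eef_pos: [473.7, -45.7, 206.4]
tool_rot: [-3.141, -0.001, -0.482]
force: [0.1, -0.3, -0.6]
width: 22.2
```

Emit:
apply_moves([
  [[-0.1, -0.77, 0.3, 0, 0, -0.42], [-0.06, -0.77, 0.3, 0, 0, -0.42], [-0.03, -0.77, 0.3, 0, 0, -0.42], [0, -0.77, 0.3, 0, 0, -0.42], [0.04, -0.77, 0.3, 0, 0, -0.42]],
])

```text
clock: 3.2
eef_pos: [541.1, 135.2, 131.0]
tool_rot: [-3.141, -0.001, -0.262]
force: [1.0, -0.3, -0.3]
width: 22.4
```

```bash
python3 - <<'E'
from h import *
print(pose(),ctrl.read_state()['width'],ctrl.read_state()['force'])
rows([(-54,-11.2,78,0,4)])
E
```

```text
[-53.61980586 -11.51460786 130.99753713   0.1814769 ] 22.37173418861935 [ 0.96949376 -0.34155604 -0.29920374]
[0.002, -0.002, 0.265, 0.0, 0.0, 0.008]
[0.002, -0.002, 0.265, 0.0, 0.0, 0.008]
[0.002, -0.002, 0.265, 0.0, 0.0, 0.008]
[0.002, -0.002, 0.265, 0.0, 0.0, 0.008]
```

Emit:
apply_moves([
  [[0, 0, 0.4, 0, 0, 0], [0, 0, 0.35, 0, 0, 0], [0, 0, 0.25, 0, 0, 0], [0, 0, 0.1, 0, 0, 0], [0, 0, 0.05, 0, 0, 0]],
])

```text
clock: 3.82
eef_pos: [540.7, 134.0, 73.9]
tool_rot: [-3.141, -0.0, -0.264]
force: [-0.4, -0.0, -1.0]
width: 22.2
```

```bash
python3 - <<'E'
from h import *
import cv2
p=pose();print(p,ctrl.read_state()['force'])
im=viewer.get_image('side')[170:315,200:400];w=viewer.get_image('wrist')
im=cv2.resize(im,(552,400));w=cv2.resize(w,(240,180))
w=cv2.copyMakeBorder(w,0,220,0,0,cv2.BORDER_CONSTANT)
cv2.imwrite('pics/c1.png',cv2.hconcat([im,w]))
x,y=nest(0,-5.5,0); rows([(x,-5.5,73,0,4),(*nest(89,0,0),73,0,8)])
E
```

```text
[-52.3845068  -11.60044801  73.92239839   0.09524687] [-0.43075106 -0.03809016 -0.98132439]
[0.03, 0.123, 0.005, 0.0, 0.0, 0.004]
[0.03, 0.123, 0.005, 0.0, 0.0, 0.004]
[0.031, 0.123, 0.005, 0.0, 0.0, 0.004]
[0.031, 0.123, 0.005, 0.0, 0.0, 0.004]
[0.014, 0.222, -0.0, 0.0, 0.0, -0.0]
[0.014, 0.222, -0.0, 0.0, 0.0, -0.0]
[0.014, 0.222, -0.0, 0.0, 0.0, -0.0]
[0.014, 0.222, -0.0, 0.0, 0.0, -0.0]
[0.014, 0.222, -0.0, 0.0, 0.0, -0.0]
[0.014, 0.222, -0.0, 0.0, 0.0, -0.0]
[0.014, 0.222, -0.0, 0.0, 0.0, -0.0]
[0.014, 0.222, -0.0, 0.0, 0.0, -0.0]
```

View pics/c1.png

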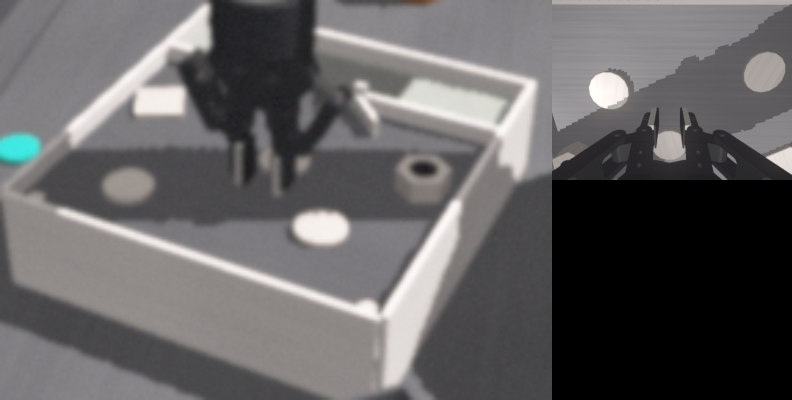

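The wrist view shows disc A lying centred ahead of the two fingertips, so I'll start the push.

Emit:
apply_moves([
  [[0.03, 0.15, 0.02, 0, 0, 0], [0.03, 0.15, 0, 0, 0, 0], [0.03, 0.2, 0, 0, 0, 0], [0.03, 0.25, 0, 0, 0, 0], [0.02, 0.25, 0, 0, 0, 0]],
])

```text
clock: 4.55
eef_pos: [534.1, 82.7, 72.9]
tool_rot: [3.141, -0.0, -0.264]
force: [0.0, 0.6, 0.2]
width: 22.0
```

Emit:
apply_moves([
  [[0.02, 0.25, 0, 0, 0, 0], [0.02, 0.25, 0, 0, 0, 0], [0.02, 0.25, 0, 0, 0, 0], [0.02, 0.2, 0, 0, 0, 0], [0.02, 0.15, 0, 0, 0, 0]],
])

```text
clock: 5.18
eef_pos: [524.6, 28.9, 72.8]
tool_rot: [3.142, 0.0, -0.264]
force: [0.1, 0.2, -0.1]
width: 22.1
```

```bash
python3 - <<'E'
from h import *
import cv2
p=pose();print(p,ctrl.read_state()['force'],ctrl.read_state()['clock'])
a=viewer.get_image('scene')[145:300,225:405];b=viewer.get_image('wrist')
cv2.imwrite('pics/c2.png',cv2.hconcat([cv2.resize(a,(464,400)),cv2.copyMakeBorder(cv2.resize(b,(336,252)),0,148,0,0,cv2.BORDER_CONSTANT)]))
E
```

```text
[53.32856736  0.39632646 72.82742074  0.09513446] [ 0.13414736  0.17666246 -0.07388142] 5.175
```

View pics/c2.png

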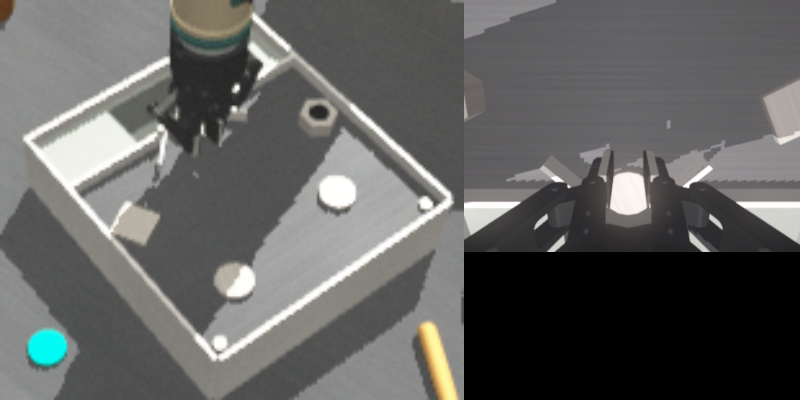

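Disc A is nested and centred in the gate opening. I'll push it the last few millimetres.

Emit:
apply_moves([
  [[0, 0.08, 0, 0, 0, 0], [0, 0.08, 0, 0, 0, 0], [0, 0.06, 0, 0, 0, 0], [0, 0, 0, 0, 0, 0], [0, 0, 0, 0, 0, 0]],
])

```text
clock: 5.9
eef_pos: [521.8, 18.9, 72.8]
tool_rot: [3.142, 0.0, -0.263]
force: [0.5, -0.4, -0.2]
width: 22.2
```

```bash
python3 - <<'E'
from h import *
import cv2
p=pose();print(p,ctrl.read_state()['force'],ctrl.read_state()['clock'])
b=viewer.get_image('wrist')
cv2.imwrite('pics/c3.png',b)
for c in ['wrist','scene','side']:
    if c!='wrist': viewer.get_image(c)
    print(c,[((np.array(r['location'])*[560,420]).round(),round(r['score'],2)) for r in viewer.find_in(c,'disc0')])
E
```

```text
[63.66241627  0.30188632 72.79536355  0.10880703] [ 0.48674907 -0.3687776  -0.20383463] 5.9
wrist [(array([275., 316.]), 0.92)]
scene [(array([319., 255.]), 0.68), (array([243., 278.]), 0.64), (array([286., 308.]), 0.58), (array([357., 218.]), 0.53)]
side [(array([246., 238.]), 0.77), (array([366., 152.]), 0.7), (array([187., 260.]), 0.61), (array([315., 251.]), 0.58), (array([208., 219.]), 0.41)]
```

View pics/c3.png

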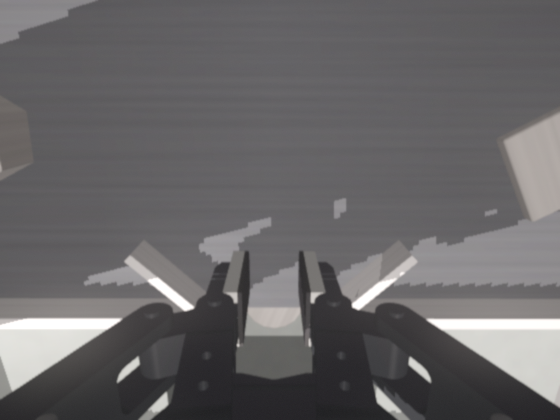

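The wrist view shows only an arc of disc A at (275,316), below the deck edge, so it has tipped into the slot. Next is disc B.

```bash
python3 - <<'E'
from h import *
p=pose(); h=24
w0=(*nest(-80.3,-71.3,h,38),)
rows([(57,0.3,80,0,1),(45,-1,110,0,1),(*w0,115,h,6),(*w0,73,h,2)]); print()
rows([(*nest(-80.3,-71.3,h),73,h,1),(*nest(-5,-27,h),73,h,6),(*nest(45,-4,8),73,8,5),(*nest(70,0,0),73,0,3),(*nest(91,0,0),73,0,3)],start=(*w0,73,h))
E
```

```text
[-0.0, -0.131, -0.144, 0.0, 0.0, 0.019]
[-0.026, -0.24, -0.6, 0.0, 0.0, -0.0]
[-0.286, -0.533, -0.017, 0.0, 0.0, -0.667]
[-0.248, -0.552, -0.017, 0.0, 0.0, -0.667]
[-0.209, -0.568, -0.017, 0.0, 0.0, -0.667]
[-0.169, -0.581, -0.017, 0.0, 0.0, -0.667]
[-0.128, -0.592, -0.017, 0.0, 0.0, -0.667]
[-0.086, -0.599, -0.017, 0.0, 0.0, -0.667]
[0.0, 0.0, 0.42, 0.0, 0.0, -0.0]
[0.0, 0.0, 0.42, 0.0, 0.0, -0.0]

[0.0, 0.206, -0.0, 0.0, 0.0, -0.0]
[0.033, 0.289, -0.0, 0.0, 0.0, -0.0]
[0.033, 0.289, -0.0, 0.0, 0.0, -0.0]
[0.033, 0.289, -0.0, 0.0, 0.0, -0.0]
[0.033, 0.289, -0.0, 0.0, 0.0, -0.0]
[0.033, 0.289, -0.0, 0.0, 0.0, -0.0]
[0.033, 0.289, -0.0, 0.0, 0.0, -0.0]
[0.033, 0.224, -0.0, 0.0, 0.0, 0.533]
[0.046, 0.222, -0.0, 0.0, 0.0, 0.533]
[0.058, 0.219, -0.0, 0.0, 0.0, 0.533]
[0.07, 0.216, -0.0, 0.0, 0.0, 0.533]
[0.082, 0.211, -0.0, 0.0, 0.0, 0.533]
[0.029, 0.171, -0.0, 0.0, 0.0, 0.444]
[0.037, 0.169, -0.0, 0.0, 0.0, 0.444]
[0.045, 0.167, -0.0, 0.0, 0.0, 0.444]
[-0.0, 0.14, -0.0, 0.0, 0.0, -0.0]
[-0.0, 0.14, -0.0, 0.0, 0.0, -0.0]
[-0.0, 0.14, -0.0, 0.0, 0.0, -0.0]
```

Emit:
apply_moves([
  [[0, -0.13, -0.14, 0, 0, 0], [-0.03, -0.24, -0.6, 0, 0, 0], [-0.29, -0.53, -0.02, 0, 0, -0.67], [-0.25, -0.55, -0.02, 0, 0, -0.67], [-0.21, -0.57, -0.02, 0, 0, -0.67]],
])

```text
clock: 6.82
eef_pos: [504.2, 127.0, 113.5]
tool_rot: [-3.141, -0.001, -0.05]
force: [0.1, -0.4, -0.6]
width: 22.0
```

Emit:
apply_moves([
  [[-0.17, -0.58, -0.02, 0, 0, -0.67], [-0.13, -0.59, -0.02, 0, 0, -0.67], [-0.09, -0.6, -0.02, 0, 0, -0.65], [0, 0, 0, 0, 0, 0], [0, 0, 0, 0, 0, 0]],
])

```text
clock: 7.45
eef_pos: [483.3, 213.3, 116.0]
tool_rot: [3.141, -0.0, 0.155]
force: [0.6, -1.1, 0.9]
width: 22.2
```

```bash
python3 - <<'E'
from h import *
import cv2
print(pose(),ctrl.read_state()['clock'])
a=viewer.get_image('scene');ci=viewer.camera_info('scene')
cv2.imwrite('pics/c4.png',cv2.resize(a[145:300,225:405],(720,600),interpolation=cv2.INTER_CUBIC))
for r in viewer.find_in('scene','disc0'): print(tray(ray(ci,np.array(r['location'])*[560,420],76)).round(1),r['score'])
viewer.get_image('side');ci=viewer.camera_info('side')
for r in viewer.find_in('side','disc0'): print(tray(ray(ci,np.array(r['location'])*[560,420],76)).round(1),r['score'])
E
```

```text
[-113.79350907  -87.82864939  116.01877084   24.07021797] 7.45
[-55.5 265.4] 0.63
[-78.8 -83.9] 0.57
[-101.8   85.4] 0.47
[-173.8  228.2] 0.46
[-213.9  145.5] 0.74
[-86.9 -69.2] 0.72
[-105.    79.6] 0.68
```

View pics/c4.png

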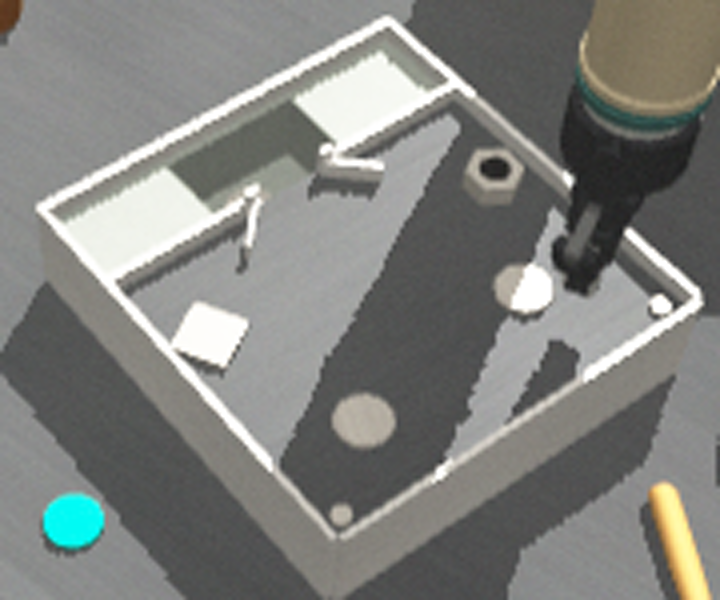

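Disc A is gone into the slot, and disc B is untouched in front of the fingers. I'll descend and push.

Emit:
apply_moves([
  [[0.03, -0.02, 0.4, 0, 0, 0], [0, 0, 0.35, 0, 0, 0], [0, 0, 0.11, 0, 0, 0], [0, 0.1, 0, 0, 0, 0], [0, 0.1, 0, 0, 0, 0]],
])

```text
clock: 8.28
eef_pos: [486.5, 204.7, 73.4]
tool_rot: [3.142, -0.001, 0.155]
force: [-0.9, -0.5, -0.7]
width: 22.0
```

Emit:
apply_moves([
  [[0.03, 0.25, 0, 0, 0, 0], [0.03, 0.29, 0, 0, 0, 0], [0.03, 0.29, 0, 0, 0, 0], [0.03, 0.29, 0, 0, 0, 0], [0.03, 0.29, 0, 0, 0, 0]],
])

```text
clock: 8.9
eef_pos: [504.7, 135.7, 72.9]
tool_rot: [-3.141, -0.0, 0.155]
force: [-0.2, 0.6, 2.0]
width: 22.7
```

```bash
python3 - <<'E'
from h import *
import cv2
p=pose();print(p,nest(p[0],p[1],p[3],-27.7),ctrl.read_state()['force'])
b=viewer.get_image('wrist');cv2.imwrite('pics/c5.png',b)
print([((np.array(r['location'])*[560,420]).round(),round(r['score'],2)) for r in viewer.find_in('wrist','disc0')])
rows([(*nest(-5,-27,24),73,24,2),(*nest(45,-4,8),73,8,5),(*nest(70,0,0),73,0,3),(*nest(91,0,0),73,0,3)])
E
```

```text
[-44.58029962 -46.77885816  72.94141741  24.09413688] (np.float64(-19.293635607346538), np.float64(-35.4706919478289)) [-0.19088738  0.56027469  2.02930153]
[(array([274., 320.]), 0.84), (array([548., 276.]), 0.77), (array([296., 168.]), 0.71), (array([ 79., 301.]), 0.4)]
[0.02, 0.148, -0.002, 0.0, 0.0, -0.006]
[0.02, 0.148, -0.002, 0.0, 0.0, -0.006]
[0.033, 0.224, -0.0, 0.0, 0.0, 0.533]
[0.046, 0.222, -0.0, 0.0, 0.0, 0.533]
[0.058, 0.219, -0.0, 0.0, 0.0, 0.533]
[0.07, 0.216, -0.0, 0.0, 0.0, 0.533]
[0.082, 0.211, -0.0, 0.0, 0.0, 0.533]
[0.029, 0.171, -0.0, 0.0, 0.0, 0.444]
[0.037, 0.169, -0.0, 0.0, 0.0, 0.444]
[0.045, 0.167, -0.0, 0.0, 0.0, 0.444]
[-0.0, 0.14, -0.0, 0.0, 0.0, -0.0]
[-0.0, 0.14, -0.0, 0.0, 0.0, -0.0]
[-0.0, 0.14, -0.0, 0.0, 0.0, -0.0]
```

View pics/c5.png

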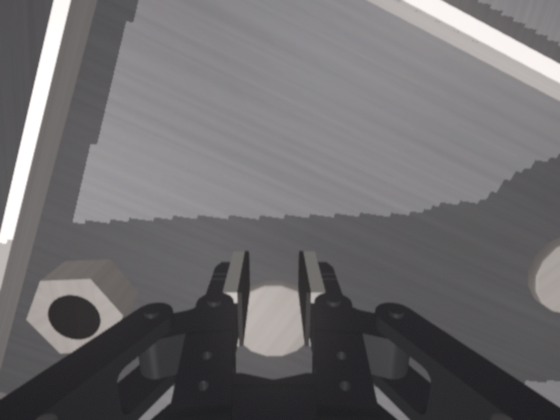

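Disc B is nested between the tips at (274,320). I'll continue into the gate.

Emit:
apply_moves([
  [[0.02, 0.2, 0, 0, 0, 0], [0.02, 0.1, 0, 0, 0, 0], [0.03, 0.22, 0, 0, 0, 0.53], [0.05, 0.22, 0, 0, 0, 0.53], [0.06, 0.22, 0, 0, 0, 0.53]],
])

```text
clock: 9.62
eef_pos: [519.2, 89.0, 72.8]
tool_rot: [3.141, -0.0, -0.015]
force: [-0.1, 0.6, -0.7]
width: 22.2
```

Emit:
apply_moves([
  [[0.07, 0.22, 0, 0, 0, 0.53], [0.08, 0.21, 0, 0, 0, 0.53], [0.03, 0.17, 0, 0, 0, 0.45], [0.04, 0.17, 0, 0, 0, 0.45], [0.04, 0.17, 0, 0, 0, 0.45]],
])

```text
clock: 10.25
eef_pos: [526.7, 41.7, 72.9]
tool_rot: [-3.141, 0.0, -0.266]
force: [0.8, 0.8, 0.3]
width: 22.0
```

```bash
python3 - <<'E'
from h import *
p=pose();print(p,nest(p[0],p[1],p[3],-27.7),ctrl.read_state()['force'])
viewer.get_image('wrist')
print([((np.array(r['location'])*[560,420]).round(),round(r['score'],2)) for r in viewer.find_in('wrist','disc0')])
rows([(*nest(91.5,0,0),73,0,3)])
E
```

```text
[ 4.04153606e+01 -9.63292369e-01  7.28504312e+01 -5.55953658e-02] (np.float64(68.11534755625476), np.float64(-0.9901702888889966)) [0.75592132 0.7718425  0.28751036]
[(array([276., 321.]), 0.69), (array([279., 155.]), 0.43)]
[0.006, 0.149, -0.001, 0.0, 0.0, -0.003]
[0.006, 0.149, -0.001, 0.0, 0.0, -0.003]
[0.005, 0.149, -0.001, 0.0, 0.0, -0.003]
```

Emit:
apply_moves([
  [[0.01, 0.16, 0, 0, 0, 0], [0.01, 0.16, 0, 0, 0, 0], [0, 0.15, 0, 0, 0, 0], [0, 0, 0, 0, 0, 0], [0, 0, 0, 0, 0, 0]],
])

```text
clock: 10.98
eef_pos: [521.6, 19.2, 72.8]
tool_rot: [-3.141, -0.0, -0.263]
force: [-0.0, 0.1, 0.2]
width: 21.9
```

```bash
python3 - <<'E'
from h import *
import cv2
p=pose();print(p,ctrl.read_state()['force'])
b=viewer.get_image('wrist');cv2.imwrite('pics/c6.png',b[200:,:])
print([((np.array(r['location'])*[560,420]).round(),round(r['score'],2)) for r in viewer.find_in('wrist','disc0')])
h=-24
w0=(*nest(-98.8,79.5,h,38),)
rows([(57,0.3,80,0,1),(45,1,110,0,1),(*w0,115,h,6),(*w0,73,h,2)]); print()
rows([(*nest(-98.8,79.5,h),73,h,1),(*nest(-5,27,h),73,h,7),(*nest(45,4,-8),73,-8,5),(*nest(70,0,0),73,0,3),(*nest(91.5,0,0),73,0,3)],start=(*w0,73,h))
E
```

```text
[6.34309116e+01 3.53254211e-02 7.28452566e+01 1.08091534e-01] [-0.01753536  0.08444444  0.19305375]
[(array([275., 323.]), 0.78), (array([274., 313.]), 0.73)]
[0.007, -0.124, -0.143, 0.0, 0.0, 0.023]
[0.014, -0.24, -0.6, 0.0, 0.0, -0.0]
[0.313, -0.595, -0.017, 0.0, 0.0, 0.667]
[0.271, -0.615, -0.017, 0.0, 0.0, 0.667]
[0.227, -0.633, -0.017, 0.0, 0.0, 0.667]
[0.183, -0.647, -0.017, 0.0, 0.0, 0.667]
[0.137, -0.658, -0.017, 0.0, 0.0, 0.667]
[0.091, -0.666, -0.017, 0.0, 0.0, 0.667]
[0.0, -0.0, 0.42, 0.0, 0.0, -0.0]
[0.0, -0.0, 0.42, 0.0, 0.0, -0.0]

[0.0, 0.206, -0.0, 0.0, 0.0, -0.0]
[-0.028, 0.306, -0.0, 0.0, 0.0, -0.0]
[-0.028, 0.306, -0.0, 0.0, 0.0, -0.0]
[-0.028, 0.306, -0.0, 0.0, 0.0, -0.0]
[-0.028, 0.306, -0.0, 0.0, 0.0, -0.0]
[-0.028, 0.306, -0.0, 0.0, 0.0, -0.0]
[-0.028, 0.306, -0.0, 0.0, 0.0, -0.0]
[-0.028, 0.306, -0.0, 0.0, 0.0, -0.0]
[-0.033, 0.224, -0.0, 0.0, 0.0, -0.533]
[-0.046, 0.222, -0.0, 0.0, 0.0, -0.533]
[-0.058, 0.219, -0.0, 0.0, 0.0, -0.533]
[-0.07, 0.216, -0.0, 0.0, 0.0, -0.533]
[-0.082, 0.211, -0.0, 0.0, 0.0, -0.533]
[-0.029, 0.171, -0.0, 0.0, 0.0, -0.444]
[-0.037, 0.169, -0.0, 0.0, 0.0, -0.444]
[-0.045, 0.167, -0.0, 0.0, 0.0, -0.444]
[0.0, 0.143, -0.0, 0.0, 0.0, -0.0]
[0.0, 0.143, -0.0, 0.0, 0.0, -0.0]
[0.0, 0.143, -0.0, 0.0, 0.0, -0.0]
```

View pics/c6.png

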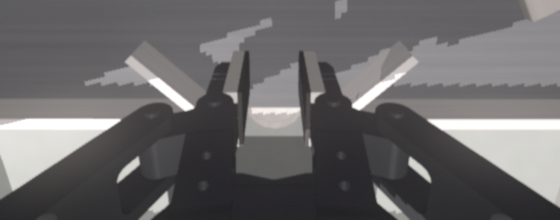

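The view matches disc A after its drop: two pieces lie below the deck edge near (275,310–330). On to disc C.

Emit:
apply_moves([
  [[0.01, -0.12, -0.14, 0, 0, 0.02], [0.01, -0.24, -0.6, 0, 0, 0], [0.31, -0.6, -0.02, 0, 0, 0.67], [0.27, -0.61, -0.02, 0, 0, 0.67], [0.23, -0.63, -0.02, 0, 0, 0.67]],
])

```text
clock: 11.7
eef_pos: [596.7, 111.6, 113.6]
tool_rot: [-3.141, -0.0, -0.478]
force: [0.8, -0.1, 1.2]
width: 22.0
```

Emit:
apply_moves([
  [[0.18, -0.65, -0.02, 0, 0, 0.67], [0.14, -0.66, -0.02, 0, 0, 0.67], [0.09, -0.67, -0.02, 0, 0, 0.67], [0, 0, 0, 0, 0, 0], [0, 0, 0, 0, 0, 0]],
])

```text
clock: 12.32
eef_pos: [664.1, 183.8, 115.7]
tool_rot: [3.14, 0.0, -0.685]
force: [0.1, -0.9, 0.6]
width: 22.6
```

```bash
python3 - <<'E'
from h import *
import cv2
print(pose(),nest(-98.8,79.5,-24,38),ctrl.read_state()['clock'])
a=viewer.get_image('scene');cv2.imwrite('pics/c7.png',cv2.resize(a[145:300,225:405],(720,600),interpolation=cv2.INTER_CUBIC))
rows([(*nest(-98.8,79.5,-24,38),73,-24,3)])
E
```

```text
[-132.78988929   94.45179407  115.74122913  -24.07450952] (np.float64(-133.51472739041884), np.float64(94.95599243688041)) 12.325
[-0.002, -0.009, 0.285, 0.0, 0.0, -0.007]
[-0.002, -0.009, 0.285, 0.0, 0.0, -0.007]
[-0.002, -0.009, 0.285, 0.0, 0.0, -0.007]
```

View pics/c7.png

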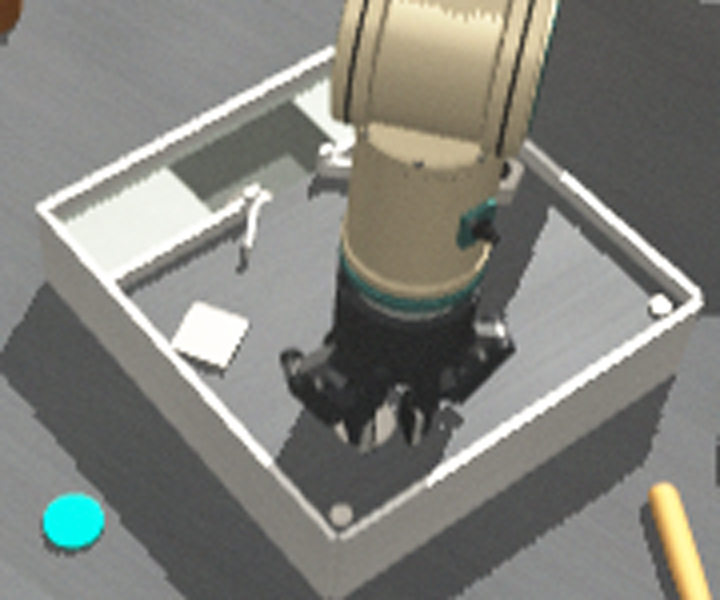

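The disc C area is as expected, with the square and gate unchanged. I'll descend slightly forward of the plan to keep clear of the back wall, then push.

Emit:
apply_moves([
  [[0, 0.055, 0.4, 0, 0, 0], [0, 0, 0.35, 0, 0, 0], [0, 0, 0.11, 0, 0, 0], [0, 0.07, 0, 0, 0, 0], [0, 0.1, 0, 0, 0, 0]],
])

```text
clock: 13.0
eef_pos: [658.0, 175.3, 73.4]
tool_rot: [-3.141, -0.001, -0.686]
force: [-0.3, -0.2, 0.6]
width: 22.1
```

Emit:
apply_moves([
  [[-0.03, 0.25, 0, 0, 0, 0], [-0.03, 0.3, 0, 0, 0, 0], [-0.03, 0.3, 0, 0, 0, 0], [-0.03, 0.3, 0, 0, 0, 0], [-0.03, 0.3, 0, 0, 0, 0]],
])

```text
clock: 13.62
eef_pos: [605.5, 123.1, 73.4]
tool_rot: [-3.141, -0.001, -0.687]
force: [-0.2, 0.2, -0.2]
width: 22.3
```

```bash
python3 - <<'E'
from h import *
p=pose();print(p,nest(p[0],p[1],p[3],-27.7),ctrl.read_state()['force'])
viewer.get_image('wrist')
print([((np.array(r['location'])*[560,420]).round(),round(r['score'],2)) for r in viewer.find_in('wrist','disc0')])
rows([(*nest(-5,27,-24),73,-24,2),(*nest(45,4,-8),73,-8,5),(*nest(70,0,0),73,0,3)])
E
```

```text
[-58.8113249   53.78151323  73.44332044 -24.14614695] (np.float64(-33.534936258017865), np.float64(42.450397788174996)) [-0.19574103  0.173087   -0.23325046]
[(array([271., 318.]), 0.88)]
[-0.026, 0.307, 0.001, 0.0, 0.0, -0.02]
[-0.027, 0.307, 0.001, 0.0, 0.0, -0.02]
[-0.033, 0.224, -0.0, 0.0, 0.0, -0.533]
[-0.046, 0.222, -0.0, 0.0, 0.0, -0.533]
[-0.058, 0.219, -0.0, 0.0, 0.0, -0.533]
[-0.07, 0.216, -0.0, 0.0, 0.0, -0.533]
[-0.082, 0.211, -0.0, 0.0, 0.0, -0.533]
[-0.029, 0.171, -0.0, 0.0, 0.0, -0.444]
[-0.037, 0.169, -0.0, 0.0, 0.0, -0.444]
[-0.045, 0.167, -0.0, 0.0, 0.0, -0.444]
```

Disc C is nested at (271,318), the same place as disc B was. I'll continue.

Emit:
apply_moves([
  [[-0.03, 0.31, 0.01, 0, 0, 0], [-0.03, 0.31, 0, 0, 0, -0.02], [-0.03, 0.22, 0, 0, 0, -0.54], [-0.05, 0.22, 0, 0, 0, -0.53], [-0.06, 0.22, 0, 0, 0, -0.53]],
])

```text
clock: 14.35
eef_pos: [558.7, 79.0, 72.5]
tool_rot: [-3.141, -0.0, -0.515]
force: [0.4, 0.9, 1.1]
width: 21.9
```

Emit:
apply_moves([
  [[-0.07, 0.22, 0, 0, 0, -0.53], [-0.08, 0.21, 0, 0, 0, -0.53], [-0.03, 0.17, 0, 0, 0, -0.45], [-0.04, 0.17, 0, 0, 0, -0.45], [-0.04, 0.17, 0, 0, 0, -0.45]],
])

```text
clock: 14.98
eef_pos: [527.9, 41.6, 72.5]
tool_rot: [-3.141, -0.0, -0.263]
force: [0.1, 0.7, -0.2]
width: 22.1
```

```bash
python3 - <<'E'
from h import *
p=pose();print(p,nest(p[0],p[1],p[3],-27.7),ctrl.read_state()['force'])
viewer.get_image('wrist')
print([((np.array(r['location'])*[560,420]).round(),round(r['score'],2)) for r in viewer.find_in('wrist','disc0')])
rows([(*nest(91.5,0,0),73,0,3)])
E
```

```text
[40.20448803  0.31367655 72.47181291  0.14835124] (np.float64(67.90439517521693), np.float64(0.3853977999373653)) [ 0.12163686  0.66914094 -0.15855778]
[(array([272., 321.]), 0.84)]
[-0.0, 0.149, -0.004, 0.0, 0.0, -0.001]
[-0.0, 0.149, -0.004, 0.0, 0.0, -0.001]
[-0.0, 0.149, -0.004, 0.0, 0.0, -0.001]
```

Emit:
apply_moves([
  [[0, 0.16, 0, 0, 0, 0], [0, 0.16, 0, 0, 0, 0], [0, 0.15, 0, 0, 0, 0], [0, 0, 0, 0, 0, 0], [0, 0, 0, 0, 0, 0]],
])

```text
clock: 15.7
eef_pos: [522.0, 19.2, 72.3]
tool_rot: [-3.141, -0.0, -0.265]
force: [0.0, -0.7, -0.3]
width: 22.6
```

Emit:
apply_moves([
  [[0, -0.12, -0.14, 0, 0, 0], [0, -0.2, -0.6, 0, 0, 0], [0, -0.5, -0.8, 0, 0, 0], [0, -0.7, -0.8, 0, 0, 0], [0, -0.7, -0.4, 0, 0, 0]],
])

```text
clock: 16.32
eef_pos: [552.2, 128.5, 212.5]
tool_rot: [-3.139, -0.004, -0.264]
force: [-0.0, -0.1, -1.1]
width: 22.1
```

Emit:
apply_moves([
  [[0, -0.8, 0, 0, 0, 0], [0, -0.8, 0, 0, 0, 0], [0, -0.8, 0, 0, 0, 0], [0, 0, 0, 0, 0, 0], [0, 0, 0, 0, 0, 0]],
])

```text
clock: 16.95
eef_pos: [581.9, 241.8, 209.4]
tool_rot: [3.141, 0.0, -0.264]
force: [0.8, -0.5, 0.5]
width: 22.2
```

```bash
python3 - <<'E'
from h import *
import cv2
print(pose(),ctrl.read_state()['clock'])
a=viewer.get_image('scene');b=viewer.get_image('side')
for n in('scene','side'):
  ci=viewer.camera_info(n)
  for l,z in(('disc0',76),('square',76),('nut',88)): print(n,l,[(tray(ray(ci,np.array(r['location'])*[560,420],z)).round(1),round(r['score'],2)) for r in viewer.find_in(n,l)])
cv2.imwrite('pics/c8.png',cv2.hconcat([cv2.resize(a[145:300,225:405],(400,400),interpolation=cv2.INTER_CUBIC),cv2.resize(b[165:315,200:400],(400,400),interpolation=cv2.INTER_CUBIC)]))
E
```

```text
[-1.67229953e+02 -9.07960953e-02  2.09368568e+02  8.06127735e-02] 16.95
scene disc0 [(array([-48.6, 266.2]), 0.61), (array([-177.4,  224.5]), 0.53)]
scene square [(array([ 17.4, 117. ]), 0.78)]
scene nut [(array([  -3.2, -111.1]), 0.44)]
side disc0 [(array([-212.9,  143.5]), 0.75), (array([-88.8, 188.3]), 0.46)]
side square [(array([  9.5, 116.2]), 0.57)]
side nut [(array([  -3.2, -124.3]), 0.67), (array([407.1,  61.6]), 0.37)]
```

View pics/c8.png

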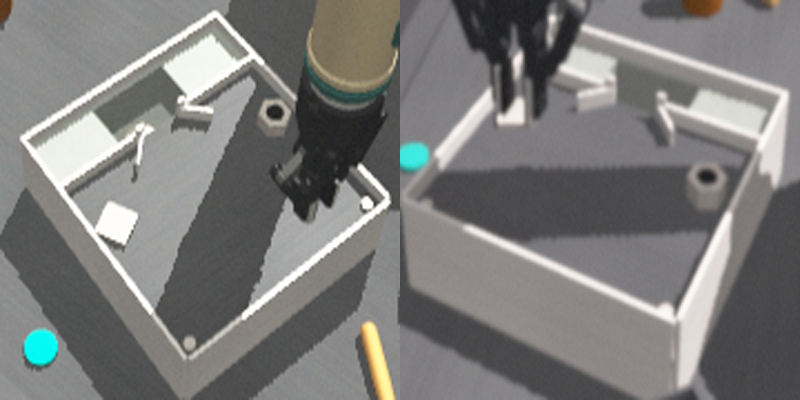

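The deck and gate are clear, and the square and nut are where they were. The slot floor is hidden from both cameras, so I'll check it with the wrist camera from above.

Emit:
apply_moves([
  [[0, 0.8, -0.4, 0, 0, 0], [0, 0.9, -0.4, 0, 0, 0], [0, 0.9, 0, 0, 0, 0], [0, 0.9, 0, 0, 0, 0], [0, 0.9, 0, 0, 0, 0]],
])

```text
clock: 17.98
eef_pos: [524.4, 28.2, 249.6]
tool_rot: [-3.142, -0.001, -0.265]
force: [1.0, -0.2, 0.2]
width: 22.2
```

Emit:
apply_moves([
  [[0, 0.9, 0, 0, 0, 0], [0, 0.9, 0, 0, 0, 0], [0, 0.6, 0, 0, 0, 0], [0, 0, 0, 0, 0, 0], [0, 0, 0, 0, 0, 0]],
])

```text
clock: 18.6
eef_pos: [493.8, -85.2, 249.5]
tool_rot: [-3.141, -0.0, -0.264]
force: [0.3, 0.4, -0.1]
width: 22.2
```

```bash
python3 - <<'E'
from h import *
import cv2
print(pose(),ctrl.read_state()['clock'])
ci=viewer.camera_info('wrist');b=viewer.get_image('wrist');cv2.imwrite('pics/c9.png',b)
def pr(x,y,z):
    q=ci['K']@(ci['R']@np.r_[O+x*X+y*Y,z]+ci['t']); return (q[:2]/q[2]).round()
print('slot floor px',pr(117,0,6),pr(84,-55,6),pr(150,55,6),'gate',pr(84,0,70))
for r in viewer.find_in('wrist','disc0'):
    px=np.array(r['location'])*[560,420]; print(px.round(),round(r['score'],2),tray(ray(ci,px,12)).round(1))
E
```

```text
[1.71516168e+02 6.06190952e-01 2.49522043e+02 8.10976654e-02] 18.6
slot floor px [272. 115.] [219.  82.] [322. 146.] gate [271.  80.]
[274. 129.] 0.66 [131.9   2.6]
[271. 106.] 0.6 [107.7  -1.1]
```

```bash
python3 - <<'E'
import cv2
g=cv2.cvtColor(cv2.imread('pics/c9.png'),cv2.COLOR_BGR2GRAY)[76:152:3,236:312:3]
for r in g: print(' '.join(f'{v:3d}' for v in r))
E
```

```text
223 127  82  82  81 101 115 116 116 115 115 116 116 115 115 117 116 116 116 115 115 116 119 185 217 215
227 144 100  86 101 114 114 115 115 114 114 114 115 114 113 113 114 114 114 114 114 115 123 193 223 225
184 131 108 108 108 108 109 109 109 108 108 109 109 109 109 109 109 109 109 109 110 109 116 166 182 182
109 107 107 106 108 108 109 108 110 112 112 112 115 114 108 111 111 113 113 112 113 114 150 155 155 156
126 126 126 127 126 125 127 126 127 128 167 192 197 199 185 157 130 128 128 127 128 129 132 182 182 181
126 126 127 126 127 126 127 126 142 193 201 202 203 204 201 202 191 135 128 128 128 129 131 182 183 181
126 127 127 126 125 126 127 131 196 202 201 202 203 203 201 202 201 187 131 127 127 130 132 183 183 182
127 128 128 126 126 126 127 184 202 202 201 202 203 203 201 202 200 195 162 128 127 128 130 139 182 183
127 127 128 127 126 126 126 199 203 201 200 202 203 203 201 203 199 195 194 130 129 128 130 163 182 183
127 126 127 128 127 127 129 199 203 201 199 203 203 202 201 202 198 196 200 138 129 128 130 182 182 183
128 127 128 128 126 127 126 199 203 201 200 203 203 201 202 
[... 903 characters left out ...]
 128 129 138 140 145 143 142 145 142 139 133 127 128 128 128 128 129 128 128
125 125 126 125 126 126 126 127 127 130 142 144 143 143 140 138 130 127 127 127 127 127 127 127 128 129
126 126 127 126 126 127 127 127 126 127 127 128 133 136 128 127 127 127 125 126 126 126 127 127 128 129
126 126 127 127 128 129 128 126 127 127 127 127 126 126 126 126 126 125 125 127 127 126 127 127 127 128
125 126 127 127 127 126 128 127 126 126 126 127 126 126 126 127 127 125 125 128 127 126 126 126 127 128
101 102 102 103 103 102 103 103 102 102 102 102 103 102 102 103 103 102 102 103 103 103 103 103 103 103
 83  83  84  83  83  84  84  83  83  83  83  82  82  84  84  84  83  84  83  84  84  83  84  84  84  84
```

The slot floor holds a pile of overlapping discs around tray x 108 to 132. I'll hand the job in.

```bash
python3 -c "
from cell import ctrl
print(ctrl.finish_job(), ctrl.read_state()['clock'])"
```

```text
the job is handed in; nothing more can be done
the job is handed in; nothing more can be done
```

I pushed the three round blanks along the deck one at a time, with the fingertips 22 mm apart. Each went through the gate and tipped into the slot. I handed the job in at about 19 s of the 67 s allowed, and the forces I read after each move stayed within about 2 N.

- **Deck and bystanders:** The last pictures showed the deck and gate clear of discs. The square, the nut and the turquoise look-alike were where they started. The red look-alike showed up in both cameras' detections. I didn't re-check the can, hammer, brush, jar and tube one by one, but the arm kept clear of them.
- **Slot:** The trained network found two discs on the slot floor, at about tray x 108 and x 132. The third was never picked out separately. The pixel values fit overlapping discs, so I take it to be under or on the others, since no disc was seen anywhere else on the deck or table.
- **Failed check:** The 12-picture viewing limit was used up, so I checked that last slot picture only through the network and its pixel values, not by eye.

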